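# Snap a food pan's lid clips shut in opposite-corner order

### The arm

A 6-joint arm with a two-finger parallel gripper is mounted at the origin on the work surface. World frame = base frame: x ahead of the robot, y to its left, z up, the work surface at z = 0. Lengths are in mm, angles in rad, forces in N, time in s.
With the tool pointing down it reaches from about 425 to 950 mm from the base axis. Payload 3.5 kg.
Tool frame: the origin (TCP) lies midway between the tips of the shut fingers; the grasp point (between the pads) lies 19 mm behind it; x points along the fingers, y is the direction in which the jaws open and shut, and the axes are right-handed (so a half turn about x gives the same grasp; the last joint's range is limited). The gripper opens to 85 mm and grips with 20 to 120 N. Pads are 22 mm wide; open, the fingers measure 114 mm over their backs; the gripper's body (76 mm by 85 mm) begins 54 mm behind the grasp point. The pads swing forward as they close: fully open they stand 13 mm farther back than shut.
Start: joints at [-1.32, 0.286, 1.577, -0, 1.279, -0.15], TCP at [263.376, -621.481, 231.325] pointing down, gripper open.
Joint ranges: [-2.77, 2.77], [-0.9, 2.22], [0.21, 2.48], [-1.53, 4.67], [0.24, 2.81], [-2.84, 2.84]. Speed limits (rad/s): [2.79, 2.79, 3.14, 3.14, 3.14, 3.14].

### API

Orientations are given as a rotation vector (axis times angle).
In Python, from workcell import r, eyes, job gives the robot as it stands. The module is installed in compiled form; this text tells all that it offers.
- The arm moves only by the tool step_arm, never from a script. Its argument "steps" is a list of rows, each a list of 7 numbers: the opening, from -1 (shut) to 1 (fully open), then the shift along the tool's x, y, z as a fraction of full scale, then the turn, a rotation vector about the tool's x, y, z as a fraction of full scale. In form: [[fingers, x, y, z, rx, ry, rz], ...]. A call has exactly 10 rows; each row is the pose to reach, as a shift and turn from the pose commanded when the call began, along the tool's axes at that moment; what a row does not reach only later rows make up. Full scale, the value 1, is 600 mm for a shift and 60 degrees for a turn. A row lasts 1/8 s, in which the tool goes at most 62.5 mm and 10.7 degrees, less where a joint would pass 70% of its speed; a pose out of reach is approached as far as the arm can. A call with a number of a shift or a turn outside -1 to 1 is refused whole. A call with a gripper value outside its range is refused whole. The fingers move at their own pace and stop on an object; "grip_force" is the grip in N (left out, the last holds). Time passes only in rows, so rows that repeat a pose let the fingers close, or fill a call up. It gives the time, the measured TCP pose, the force and the opening at its end, in the units of the state.
- r.state(): the state, without advancing time (a new reading comes with each control period).
- eyes.grab_frame(name): name is "scene" or "top" or "wrist"; returns a dict with "pixels" (480x640x3 uint8, blue, green, red), "vfov" (degrees; the focal length in pixels is half the picture's height over the tangent of half this angle, whatever the lens; pixels are square), "cx", "cy" (the principal point, pixels), "T" (4x4, takes a point from camera to world coordinates). Camera axes: x right, y down, z forward; pixel columns grow to the right and rows downward; lengths in mm; the calibration is good to about 2 mm. The wrist camera is an equidistant fisheye: a pixel r from the principal point sees the ray r / f radians off the axis. A picture is of the moment at which its call begins. There is no depth.
- job.finish_job(): hands the job in, once; it reports no verdict.
The state is a dict: "time": time; "joints": joint angles; "qd": joint speeds; "joint_efforts": joint torques, N m; "ee_pos": TCP position; "eef_rot": TCP orientation; "wrist_force": force on the tool from outside, world axes, zero at the start; "wrist_torque": the same for the moment, N m; "opening": finger opening in mm.
Only numpy, scipy, OpenCV 4.12 (cv2) and the standard library are available. Lean on these libraries where they do the work, as an engineer would, in place of code of your own. Each camera call takes 0.05 s, during which the arm holds its last target.

### The job

The steel food pan on the prep counter has its lid on, but its four black lid clips still stand open. Snap them down flat over the rim one at a time, in opposite-corner order so that the lid seats evenly: one clip, then the one diagonally opposite, then the remaining two.

Things in the scene. Friction and masses are not known exactly. Their poses are not given: they have to be found in the camera images.
- pad_front_left (a point): Clip on the pan lid's long side nearer the robot, left (+y) end; rear_right is diagonal to it. Point: middle of its upper face, 40 mm from the hinge line; x hinge to tip (outwards), y along hinge, z out of the face: its tilt is the opening angle. Black flap 36 mm wide, 6 thick, 62 from hinge to tip, where a hook turns down 17 mm. Starts 0.55 to 0.8 rad open.
- pad_front_right (a point): Same, near side, right (-y) end; rear_left is diagonal to it. A clip stays where it is left; from 0.3 rad down a catch resists, and below about 0.1 rad it snaps flat. Shut fingers pressed straight down over the point with 5 to 10 N shut it; no gripping. Flat, the point is 118 mm above the counter, 66 mm from the lid's long middle line.
- pad_rear_left (a point): Same, on the long side farther from the robot, left (+y) end; front_right is diagonal to it. The pan: rectangular steel, fixed on the counter, flat white lid 166 x 236 mm, top 112 mm above the counter, long side within 35 degrees of y. It is the only pan with clips; a like pan with a knob on its lid is not part of the job.
- pad_rear_right (a point): Same, far side, right (-y) end; front_left is diagonal to it. Hinge lines run along the pan's long side, 26 mm either side of the lid's middle line, 115 mm above the counter; clips are centred 75 mm either way from the middle of the long side and fold outwards and down over the nearer long rim.

How it is judged (in metres and radians):
On the way, in this order (a step that is already met when the one before it is completed fails the run):
1. one clip, any, is snapped shut while the other three still stand open (((angle between pad_front_left's own z axis and vertical below 0.15 rad and angle between each of pad_front_right, pad_rear_left, pad_rear_right's own z axis and vertical above 0.3 rad) or (angle between each of pad_front_left, pad_rear_left, pad_rear_right's own z axis and vertical above 0.3 rad and angle between pad_front_right's own z axis and vertical below 0.15 rad) or (angle between each of pad_front_left, pad_front_right, pad_rear_right's own z axis and vertical above 0.3 rad and angle between pad_rear_left's own z axis and vertical below 0.15 rad) or (angle between each of pad_front_left, pad_front_right, pad_rear_left's own z axis and vertical above 0.3 rad and angle between pad_rear_right's own z axis and vertical below 0.15 rad))), for 0.2 s.
2. the diagonally opposite clip is shut too, while the other two still stand open (((angle between each of pad_front_left, pad_rear_right's own z axis and vertical below 0.15 rad and angle between each of pad_front_right, pad_rear_left's own z axis and vertical above 0.3 rad) or (angle between each of pad_front_left, pad_rear_right's own z axis and vertical above 0.3 rad and angle between each of pad_front_right, pad_rear_left's own z axis and vertical below 0.15 rad))), for 0.2 s.
3. a third clip is shut while the last still stands open (((angle between pad_front_left's own z axis and vertical above 0.3 rad and angle between each of pad_front_right, pad_rear_left, pad_rear_right's own z axis and vertical below 0.15 rad) or (angle between each of pad_front_left, pad_rear_left, pad_rear_right's own z axis and vertical below 0.15 rad and angle between pad_front_right's own z axis and vertical above 0.3 rad) or (angle between each of pad_front_left, pad_front_right, pad_rear_right's own z axis and vertical below 0.15 rad and angle between pad_rear_left's own z axis and vertical above 0.3 rad) or (angle between each of pad_front_left, pad_front_right, pad_rear_left's own z axis and vertical below 0.15 rad and angle between pad_rear_right's own z axis and vertical above 0.3 rad))), for 0.2 s.
At the end, for the whole second after the job is handed in: All four clips lie flat, hooked over the rim (each within 0.15 rad, about 9 degrees, of flat); they were shut one at a time and the first two were diagonally opposite (angle between each of pad_front_left, pad_front_right, pad_rear_left, pad_rear_right's own z axis and vertical below 0.15 rad); the robot touches nothing.
It also fails if it takes over 42 s, if anything falls off the work surface, if the arm or the gripper's body presses on something with over 40 N, if the wrist force passes 120 N, or if a joint passes its speed limit or range.

## Working session

There is one attempt and no reset: what is moved stays moved. The work goes in short steps, Python scripts to look and compute and a tool call to move; the robot and the scene stay as the last step left them, time stands still between calls to the robot, and variables do not carry over. Pictures are saved under pics/ and viewed, and the job is handed in when it is done.

Besides the shell and the picture viewer there is one more tool, called after ">>>" as name(argument=value, ...), one argument or row to a line, values as JSON. step_arm: Moves the arm, as the interface text tells. Its arguments: {"type":"object","properties":{"steps":{"type":"array"},"grip_force":{"type":"number"}},"required":["steps"]}

```bash
mkdir -p pics
python3 - <<'E'
from workcell import r,eyes,job
import cv2,pickle
s=r.state();print(s)
d={}
for n in("scene","top"):
    f=eyes.grab_frame(n);d[n]=f;cv2.imwrite(f"pics/{n}0.png",f["pixels"]);print(n,f["vfov"],f["cx"],f["cy"],f["T"])
pickle.dump(d,open("f0.pkl","wb"))
E
```

```text
{'time': 0.0, 'joints': array([-1.32000618e+00,  2.87211031e-01,  1.57818582e+00,  1.21797663e-05,
        1.27860965e+00, -1.50031863e-01]), 'qd': array([ 0.00019126, -0.00104486, -0.00126231, -0.00010561,  0.00024735,
       -0.00022563]), 'joint_efforts': array([ 4.90108978e-04, -4.05976045e+01, -2.92628288e+01, -6.54450650e-05,
        5.72283650e-03,  3.26886187e-06]), 'ee_pos': array([ 263.21206381, -620.84591016,  229.91216364]), 'eef_rot': array([ 2.0020163 ,  0.4091679 , -2.00224085]), 'wrist_force': array([ 0.23705187, -0.90976564, -0.59923533]), 'wrist_torque': array([-0.05221765, -0.02274371, -0.00415288]), 'opening': 85.6062335882835}
scene 46.76049123168346 316.0950735652558 239.48191119040845 [[ 5.87338557e-01  6.24493245e-01 -5.14821918e-01  9.97236042e+02]
 [ 8.09249370e-01 -4.43553153e-01  3.85196128e-01 -2.87898163e+02]
 [ 1.22014952e-02 -6.42859851e-01 -7.65886634e-01  7.75246482e+02]
 [ 0.00000000e+00  0.00000000e+00  0.00000000e+00  1.00000000e+00]]
top 56.92576653372058 317.350105447956 233.07113637416583 [[ 7.13391386e-03 -9.95830643e-01  9.09419441e-02  5.15584657e+02]
 [-9.99805104e-01 -5.42898599e-03  1.89810422e-02  2.83045018e+01]
 [-1.84081809e-02 -9.10596290e-02 -9.95675290e-01  8.07214079e+02]
 [ 0.00000000e+00  0.00000000e+00  0.00000000e+00  1.00000000e+00]]
```

View pics/scene0.png

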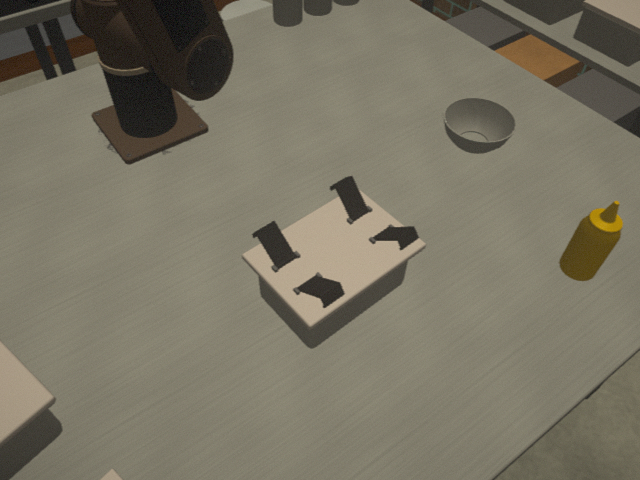

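View pics/top0.png

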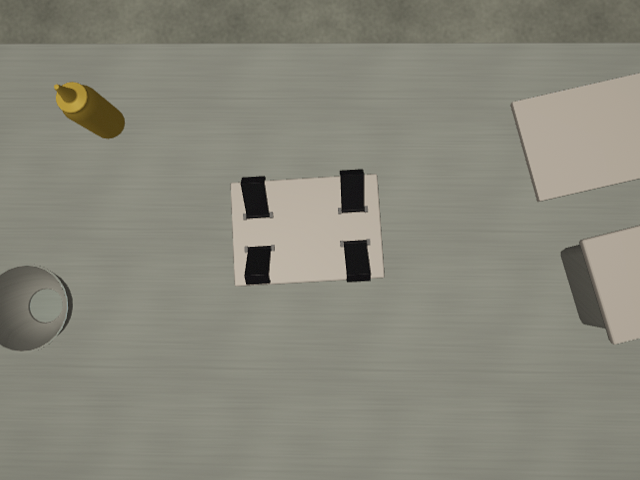

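The top view shows the lid with corners at about (232,184), (377,174), (383,277) and (236,285). Image up is +x, so the upper two clips are the rear pair. I'll compute the lid pose next.

```bash
cat > h.py <<'E'
import numpy as np,cv2,pickle
def ray(f,u,v):
    F=240/np.tan(np.radians(f["vfov"]/2));d=np.array([(u-f["cx"])/F,(v-f["cy"])/F,1]);return f["T"][:3,3],f["T"][:3,:3]@d
def onz(f,u,v,z):
    o,d=ray(f,u,v);return (o+d*(z-o[2])/d[2])[:2]
def proj(f,p):
    F=240/np.tan(np.radians(f["vfov"]/2));R=f["T"][:3,:3];c=R.T@(np.asarray(p)-f["T"][:3,3]);return F*c[0]/c[2]+f["cx"],F*c[1]/c[2]+f["cy"]
E
python3 - <<'E'
from h import *
d=pickle.load(open("f0.pkl","rb"))
from scipy.optimize import least_squares
im=d["top"]["pixels"];f=d["top"]
# lid mask
g=im[:,:,2].astype(int)
m=((g>165)).astype(np.uint8); m2=np.zeros_like(m);m2[165:295,220:395]=m[165:295,220:395]
print(m2.sum(), im[200,300], im[200,200])
hsv=cv2.cvtColor(im,cv2.COLOR_BGR2HSV)
m=(im[:,:,2].astype(int)-im[:,:,1]>3)&(g>140);m2[:]=0;m2[165:295,220:395]=m[165:295,220:395]
cs,_=cv2.findContours(m2,0,1);c=np.vstack([x for x in cs if cv2.contourArea(x)>50]);print(m2.sum(),cv2.boundingRect(c),cv2.minAreaRect(c))
P=np.array([onz(f,*p,112) for p in c[:,0,:].astype(float)])
hull=cv2.convexHull(P.astype(np.float32))
print(cv2.minAreaRect(hull))
q=cv2.approxPolyDP(cv2.convexHull(c),6,True)[:,0];print(q)
sc={"top":[(232,184),(377,174),(383.5,277),(236,285.5)],"scene":[(243,257),(362,192),(425,243),(309,327)]}
for n in sc:
    print(n,[np.round(onz(d[n],*p,112)) for p in sc[n]], np.mean([onz(d[n],*p,112) for p in sc[n]],0))
v=np.concatenate([cv2.resize(d["top"]["pixels"][150:310,210:410],None,fx=4,fy=3.75)]);cv2.imwrite("pics/z.png",v[:600])
E
```

```text
11182 [163 176 185] [127 138 138]
11588 (231, 174, 153, 113) ((305.97528076171875, 229.71043395996094), (104.39620208740234, 149.56948852539062), 86.58341979980469)
((585.1995849609375, 59.57419967651367), (165.6780548095703, 234.23934936523438), 3.7643253803253174)
[[376 174]
 [383 277]
 [235 285]
 [232 182]]
top [array([657., 179.]), array([674., -53.]), array([511., -62.]), array([496., 168.])] [584.51558774  58.03186155]
scene [array([515., -65.]), array([512., 170.]), array([655., 180.]), array([673., -55.])] [588.87038022  57.45596338]
```

View pics/z.png

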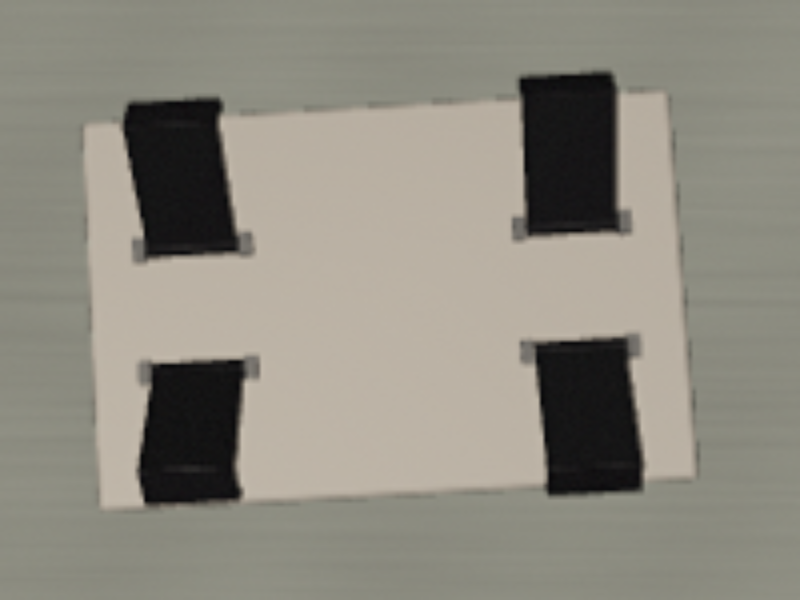

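```bash
cat >> h.py <<'E'
from scipy.spatial.transform import Rotation as Ro
C=np.array([586.5,58.5]);a=np.radians(3.9);R2=np.array([[np.cos(a),-np.sin(a)],[np.sin(a),np.cos(a)]])
PADS={k:C+R2@np.array(v) for k,v in dict(fl=(-66,75),fr=(-66,-75),rl=(66,75),rr=(66,-75)).items()}
def rel(s,tgt):
    return Ro.from_rotvec(s["eef_rot"]).inv().apply(np.array(tgt)-s["ee_pos"])/600
E
python3 - <<'E'
from h import *
from workcell import r
s=r.state();d=pickle.load(open("f0.pkl","rb"))
print(PADS);print(Ro.from_rotvec(s["eef_rot"]).as_matrix().round(4))
# all-hinge check
for n in d:
    for sx in(-26,26):
        for sy in(-75,75): print(n,sx,sy,np.round(proj(d[n],[*(C+R2@[sx,sy]),115]),1))
for k,p in PADS.items(): print(k,rel(s,[*p,240]))
E
```

```text
{'fl': array([515.5516908 , 128.83731173]), 'fr': array([525.7539844, -20.8153301]), 'rl': array([647.2460156, 137.8153301]), 'rr': array([657.4483092 , -11.83731173])}
[[-5.000e-04  3.901e-01 -9.208e-01]
 [ 2.100e-03 -9.208e-01 -3.901e-01]
 [-1.000e+00 -2.100e-03 -3.000e-04]]
scene -26 -75 [287.3 263. ]
scene -26 75 [360.7 216.2]
scene 26 -75 [309.3 285. ]
scene 26 75 [383.3 235.2]
top -26 -75 [355.4 241.6]
top -26 75 [259.9 247.6]
top 26 -75 [353.1 208.8]
top 26 75 [258.3 214.8]
fl [-0.01417682 -0.9865279  -0.87471482]
fr [-0.01470764 -0.75023909 -0.79306118]
rl [-0.01425772 -0.9146727  -1.08264948]
rr [-0.01478855 -0.67838389 -1.00099584]
```

>>> step_arm(
  steps=[
    [-1,-0.015,-0.678,-1,0,0,0],
    [-1,-0.015,-0.678,-1,0,0,0],
    [-1,-0.015,-0.678,-1,0,0,0],
    [-1,-0.015,-0.678,-1,0,0,0],
    [-1,-0.015,-0.678,-1,0,0,0],
    [-1,-0.015,-0.678,-1,0,0,0],
    [-1,-0.015,-0.678,-1,0,0,0],
    [-1,-0.015,-0.678,-1,0,0,0],
    [-1,-0.015,-0.678,-1,0,0,0],
    [-1,-0.015,-0.678,-1,0,0,0],
  ],
)

```text
time: 1.35
ee_pos: [603.4, -94.8, 238.7]
eef_rot: [2.001, 0.407, -2.002]
wrist_force: [0.9, 0.2, 0.7]
opening: 0.1
```

>>> step_arm(
  steps=[
    [-1,0,-0.092,-0.137,0,0,0],
    [-1,0.02,-0.092,-0.137,0,0,0],
    [-1,0.06,-0.092,-0.137,0,0,0],
    [-1,0.1,-0.092,-0.137,0,0,0],
    [-1,0.12,-0.092,-0.137,0,0,0],
    [-1,0.135,-0.092,-0.137,0,0,0],
    [-1,0.15,-0.092,-0.137,0,0,0],
    [-1,0.16,-0.092,-0.137,0,0,0],
    [-1,0.17,-0.092,-0.137,0,0,0],
    [-1,0.175,-0.092,-0.137,0,0,0],
  ],
)

```text
time: 2.6
ee_pos: [656.8, -13.9, 133.7]
eef_rot: [2.001, 0.407, -2.002]
wrist_force: [0.7, -0.2, 1.3]
opening: 0.2
```

Run:
```python
from h import *
from workcell import r,eyes
print(r.state()["wrist_force"],r.state()["ee_pos"])
a=eyes.grab_frame("scene")["pixels"];b=eyes.grab_frame("top")["pixels"]
cv2.imwrite("pics/c1.png",np.hstack([cv2.resize(a[150:350,200:460],(400,308)),cv2.resize(b[140:320,200:420],(400,308))]))
```

```text
[ 0.66150132 -0.23960591  1.25497477] [656.7802633  -13.89882088 133.72277437]
```

View pics/c1.png

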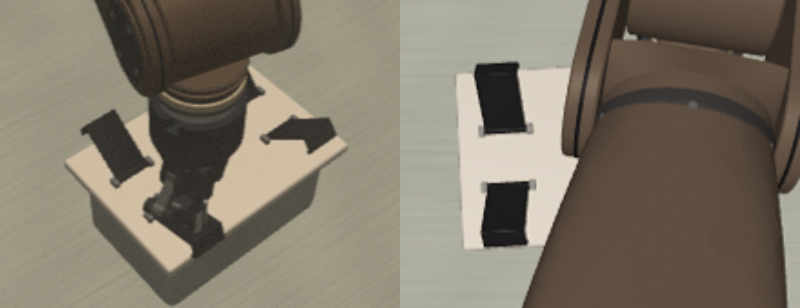

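The left half shows the fingers on the rear-right clip, partly folded, at about (190,225). The other three clips still stand open.

>>> step_arm(
  steps=[
    [-1,0.005,0,0,0,0,0],
    [-1,0.01,0,0,0,0,0],
    [-1,0.015,0,0,0,0,0],
    [-1,0.018,0,0,0,0,0],
    [-1,0.021,0,0,0,0,0],
    [-1,0.023,0,0,0,0,0],
    [-1,0.025,0,0,0,0,0],
    [-1,0.027,0,0,0,0,0],
    [-1,0.027,0,0,0,0,0],
    [-1,0.027,0,0,0,0,0],
  ],
)

```text
time: 3.95
ee_pos: [657.0, -13.9, 117.8]
eef_rot: [2.001, 0.406, -2.001]
wrist_force: [-0.7, -0.6, 0.6]
opening: -0.1
```

>>> step_arm(
  steps=[
    [-1,0.003,0,0,0,0,0],
    [-1,-0.07,0,0,0,0,0],
    [-1,-0.142,0,0,0,0,0],
    [-1,-0.142,-0.08,0.03,0,0,0],
    [-1,-0.142,-0.16,0.062,0,0,0],
    [-1,-0.142,-0.24,0.093,0,0,0],
    [-1,-0.142,-0.311,0.124,0,0,0],
    [-1,-0.12,-0.311,0.124,0,0,0],
    [-1,-0.1,-0.311,0.124,0,0,0],
    [-1,-0.1,-0.311,0.124,0,0,0],
  ],
)

```text
time: 5.2
ee_pos: [515.4, 128.1, 176.0]
eef_rot: [1.999, 0.406, -2.005]
wrist_force: [0.1, -0.5, 0.2]
opening: -0.5
```

Run:
```python
from h import *
from workcell import r,eyes
print(r.state()["wrist_force"],r.state()["ee_pos"])
a=eyes.grab_frame("scene")["pixels"];b=eyes.grab_frame("top")["pixels"]
cv2.imwrite("pics/c2.png",np.hstack([cv2.resize(a[150:350,200:460],(400,308)),cv2.resize(b[140:320,200:420],(400,308))]))
```

```text
[ 0.08512916 -0.5312461   0.17163037] [515.38940568 128.08720467 176.0269333 ]
```

View pics/c2.png

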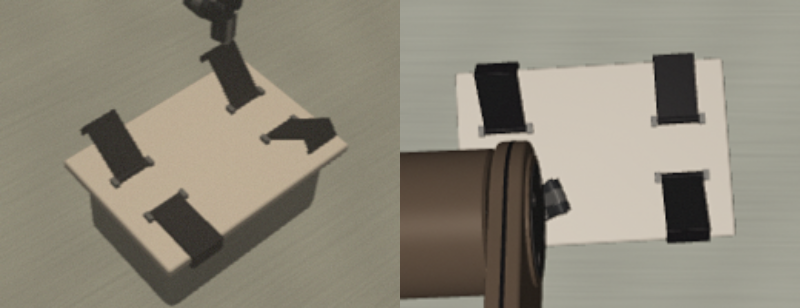

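The rear-right clip now lies flat over the rim, at (185,230) on the left. The fingers are poised above front-left, and the other three clips stand open.

>>> step_arm(
  steps=[
    [-1,0.025,0,0,0,0,0],
    [-1,0.045,0,0,0,0,0],
    [-1,0.06,0,0,0,0,0],
    [-1,0.07,0,0,0,0,0],
    [-1,0.077,0,0,0,0,0],
    [-1,0.083,0,0,0,0,0],
    [-1,0.088,0,0,0,0,0],
    [-1,0.093,0,0,0,0,0],
    [-1,0.097,0,0,0,0,0],
    [-1,0.1,0,0,0,0,0],
  ],
)

```text
time: 6.55
ee_pos: [515.5, 128.9, 117.5]
eef_rot: [2.001, 0.407, -2.002]
wrist_force: [-1.0, 0.5, 3.0]
opening: -0.4
```

>>> step_arm(
  steps=[
    [-1,0.001,0,0,0,0,0],
    [-1,-0.07,0,0,0,0,0],
    [-1,-0.142,0,0,0,0,0],
    [-1,-0.142,0.02,-0.06,0,0,0],
    [-1,-0.142,0.045,-0.13,0,0,0],
    [-1,-0.142,0.072,-0.208,0,0,0],
    [-1,-0.142,0.072,-0.208,0,0,0],
    [-1,-0.12,0.072,-0.208,0,0,0],
    [-1,-0.1,0.072,-0.208,0,0,0],
    [-1,-0.1,0.072,-0.208,0,0,0],
  ],
)

```text
time: 7.8
ee_pos: [645.5, 137.9, 175.9]
eef_rot: [1.998, 0.407, -2.005]
wrist_force: [-0.2, -0.3, 0.0]
opening: -0.1
```

Run:
```python
from h import *
from workcell import r,eyes
print(r.state()["wrist_force"],r.state()["ee_pos"])
a=eyes.grab_frame("scene")["pixels"];b=eyes.grab_frame("top")["pixels"];c=eyes.grab_frame("wrist")["pixels"]
cv2.imwrite("pics/c3.png",np.vstack([np.hstack([cv2.resize(a[150:350,200:460],(400,300)),cv2.resize(b[140:320,200:420],(400,300))]),np.hstack([cv2.resize(c,(400,300))]*2)]))
```

```text
[-0.1912634  -0.31408653  0.02632294] [645.45206441 137.85232566 175.8520224 ]
```

View pics/c3.png

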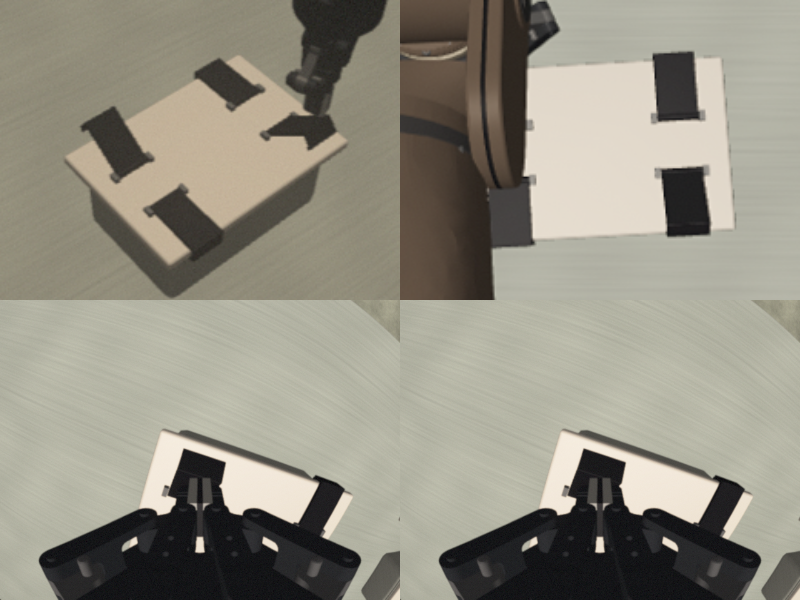

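The scene view shows front-left (230,82) and rear-right (185,228) flat, with front-right (115,145) and rear-left (300,130) still open. The tool is above rear-left, so I'll press it now.

>>> step_arm(
  steps=[
    [-1,0.025,0,0,0,0,0],
    [-1,0.045,0,0,0,0,0],
    [-1,0.06,0,0,0,0,0],
    [-1,0.07,0,0,0,0,0],
    [-1,0.077,0,0,0,0,0],
    [-1,0.083,0,0,0,0,0],
    [-1,0.088,0,0,0,0,0],
    [-1,0.093,0,0,0,0,0],
    [-1,0.097,0,0,0,0,0],
    [-1,0.1,0,0,0,0,0],
  ],
)

```text
time: 9.2
ee_pos: [646.9, 137.8, 117.3]
eef_rot: [2.0, 0.407, -2.003]
wrist_force: [-0.5, 0.7, 2.6]
opening: -0.1
```

>>> step_arm(
  steps=[
    [-1,0.001,0,0,0,0,0],
    [-1,-0.07,0,0,0,0,0],
    [-1,-0.142,0,0,0,0,0],
    [-1,-0.142,0.04,0.07,0,0,0],
    [-1,-0.142,0.08,0.14,0,0,0],
    [-1,-0.142,0.12,0.21,0,0,0],
    [-1,-0.142,0.165,0.289,0,0,0],
    [-1,-0.12,0.165,0.289,0,0,0],
    [-1,-0.1,0.165,0.289,0,0,0],
    [-1,-0.1,0.165,0.289,0,0,0],
  ],
)

```text
time: 10.45
ee_pos: [525.8, -20.0, 175.9]
eef_rot: [1.998, 0.41, -2.005]
wrist_force: [0.1, -0.3, -0.2]
opening: 0.1
```

Run:
```python
from h import *
from workcell import r,eyes
print(r.state()["wrist_force"],r.state()["ee_pos"])
a=eyes.grab_frame("scene")["pixels"];b=eyes.grab_frame("top")["pixels"]
cv2.imwrite("pics/c4.png",np.hstack([cv2.resize(a[150:350,200:460],(400,308)),cv2.resize(b[140:320,200:420],(400,308))]))
```

```text
[ 0.11336374 -0.28943047 -0.17367162] [525.76476031 -19.95312478 175.9197007 ]
```

View pics/c4.png

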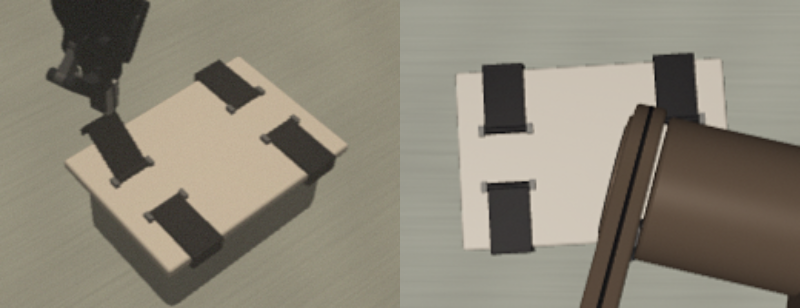

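Three clips are flat and only front-right (115,145) is still open, with the tool above it.

>>> step_arm(
  steps=[
    [-1,0.025,0,0,0,0,0],
    [-1,0.045,0,0,0,0,0],
    [-1,0.06,0,0,0,0,0],
    [-1,0.07,0,0,0,0,0],
    [-1,0.077,0,0,0,0,0],
    [-1,0.083,0,0,0,0,0],
    [-1,0.088,0,0,0,0,0],
    [-1,0.093,0,0,0,0,0],
    [-1,0.097,0,0,0,0,0],
    [-1,0.1,0,0,0,0,0],
  ],
)

```text
time: 11.8
ee_pos: [526.3, -21.0, 117.5]
eef_rot: [2.001, 0.406, -2.001]
wrist_force: [-0.7, 0.2, 3.2]
opening: -0.1
```

>>> step_arm(
  steps=[
    [-1,0.001,0,0,0,0,0],
    [-1,-0.05,0,0,0,0,0],
    [-1,-0.1,0,0,0,0,0],
    [-1,-0.15,0,0,0,0,0],
    [-1,-0.2,0,0,0,0,0],
    [-1,-0.2,0.05,0,0,0,0],
    [-1,-0.2,0.1,0,0,0,0],
    [-1,-0.2,0.14,0,0,0,0],
    [-1,-0.2,0.14,0,0,0,0],
    [-1,-0.2,0.14,0,0,0,0],
  ],
)

```text
time: 13.05
ee_pos: [558.9, -97.9, 237.4]
eef_rot: [2.001, 0.407, -2.002]
wrist_force: [0.1, 0.3, -0.0]
opening: -0.0
```

Run:
```python
from h import *
from workcell import r,eyes
print(r.state()["wrist_force"],r.state()["ee_pos"])
a=eyes.grab_frame("scene")["pixels"];b=eyes.grab_frame("top")["pixels"]
cv2.imwrite("pics/c5.png",np.hstack([cv2.resize(a[150:350,200:460],(400,308)),cv2.resize(b[140:320,200:420],(400,308))]))
```

```text
[ 0.1091543   0.34232062 -0.02760181] [558.9301929  -97.92092734 237.41378887]
```

View pics/c5.png

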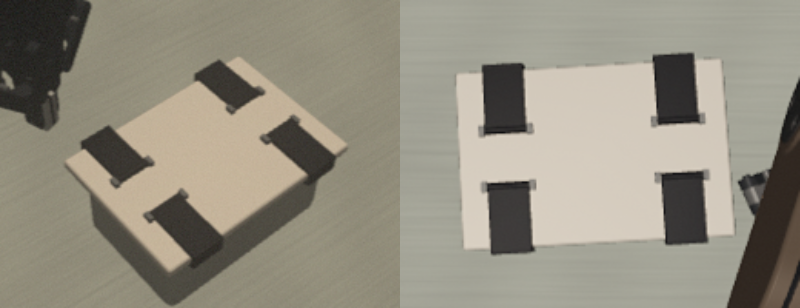

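All four clips are flat and the arm is clear of the pan.

```bash
python3 -c "
from workcell import job
print(job.finish_job())"
```

```text
the job is handed in; nothing more can be done
None
```

I snapped all four clips shut one at a time with shut fingers pressed straight down. The order was rear-right, then front-left (its diagonal), then rear-left, then front-right. The job is handed in; it reports no verdict.

- **Clips:** I took scene and top pictures after each press. Each time the clips already pressed lay flat and the rest still stood open. The last pair shows all four flat over the rim. I judged the angles by eye and did not compute them.
- **Force:** the highest wrist force I read was about 3 N. I only read it at the end of each move, so a brief peak during a snap could have been higher.
- **Finish:** the arm ended well clear, with the fingertips at 237 mm height and wrist force near zero. The clock stood at about 13 s of the 42 s allowed.
- **Disagreement:** the two cameras placed the pan's centre about 4 mm apart in x, so I used a value between them. It did not affect the presses.

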